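# Isolate the test console with the insulated T-key

## Task

Isolate the test console: take the orange insulated T-key out of its stand, lower it down the keyway in the console's sloping fascia until its socket drops fully over the square spindle at the bottom, and turn it clockwise as far as it goes so that the pointer shows green (OFF). Then draw the key out and put it back upright, down in its stand, and let go; leave everything else on the bench where it is.

Things in the scene. Friction and masses are not known exactly. Their poses are not given: they have to be found in the camera images.
- key: Orange insulated T-key, 200 mm long, 0.2 to 0.35 kg, upright in its stand at the start. Origin: centre of the open end (mouth) of its square socket, at the bottom; +z up the shank to the T-bar, +x along the T-bar. Socket 15.5 mm square, 26 mm deep, flats parallel to the key's x and y, in a round steel barrel 30 mm across, 42 mm long; shank 15 mm across, centre of mass about 120 mm up.
- key_bar (a point): Middle of the key's T-bar, 190 mm above the mouth on the key's axis (axes as the key's): the place to grasp it, across its 16 mm (y). The T-bar is 100 mm long (x), 16 mm wide (y) and 20 mm high (z).
- stand: Fixed key stand: an 84 mm square steel foot, 10 mm thick, carrying an eight-sided upright tube of 40 mm bore (5 mm wall) with its rim 105 mm above the bench. Origin: centre of its underside, z up.
- stand_floor (a point): Centre of the floor of the stand's tube, 10 mm above the bench; the key's mouth rests there when the key stands in it.
- console: Fixed grey test console, 260 mm deep (x), 300 mm wide (y), 56 mm high at the front edge, 206 mm at the back, with a white fascia that slopes down to its front (-x, turned towards the robot and its left) at 30 degrees, so the keyway leans 30 degrees from vertical. Knobs and terminals stand up to 24 mm proud of the fascia. Origin: centre of its underside, z up.
- keyway (a point): Centre of the keyway's mouth in the plane of the fascia. +z points out along the keyway's axis (30 degrees from vertical, leaning to the console's front), +x up the slope, +y across the slope, to the left as one faces it. Eight-sided bore, 106 mm deep, 36 mm across flats, tapering between 62 and 72 mm down to a 32 mm guide; a steel lead-in collar 50 mm wide stands 8 mm proud of the fascia.
- spindle_tip (a point): Tip of the brass spindle standing on the keyway's axis, 84 mm below the fascia (axes as the keyway's). Spindle 14 mm square, its top 6 mm tapering to 8 mm square. It is clamped on at no particular angle: its flats do not follow the pointer and must be felt for. The key slips over it only within about 7 degrees of the flats (every 90 degrees), else stops on the taper, mouth 84 to 90 mm deep.
- spindle_foot (a point): Foot of the square spindle, on the keyway's axis 106 mm below the fascia (axes as the keyway's): the key's mouth reaches it when the key is fully down.
- isolator (a joint): Turn of the isolator in rad, shown by the black pointer ring round the keyway: 0 = ON (pointer up the slope, red mark), 1.571 = OFF (pointer to the right as one faces the fascia, green mark), growing clockwise seen from above; stops at both ends, starts at 0 to 0.2. Friction about 0.3 N m; it stays where left. The key has about 7 degrees of play on the spindle either way.
- capacitor: Bystander: loose blue and silver can capacitor, 64 mm across, 117 mm high with its terminals; origin under its centre.
- multimeter: Bystander: loose red handheld multimeter lying flat, 90 x 185 x 55 mm; origin under its centre, long along y.
- heatsink: Bystander: loose finned aluminium heatsink, 100 x 75 x 38 mm; origin under its centre.
- solder_reel: Bystander: loose blue reel, 66 mm across, 60 mm high; origin under its centre.
- screwdriver: Bystander: loose yellow screwdriver lying flat, 200 mm long along x, 26 mm high; origin under its middle.
- test_clamp: Bystander: loose red test clamp lying flat, 125 mm long along x, 22 mm wide, 24 mm high; origin under its middle.
There are look-alikes about, which are no part of the job. Several things have the shape of the key; the one meant has the colours described above.

How it is judged (in metres and radians):
On the way, in this order (a step that is already met when the one before it is completed fails the run):
1. the key's socket is fully down over the square spindle (distance between key and spindle_foot below 0.011 m), for 0.1 s.
2. the isolator is turned to OFF with the key on the spindle (value of joint isolator above 1.45 rad and distance between key and spindle_foot below 0.014 m), for 0.1 s.
At the end, for the whole second after the job is handed in: The isolator is at OFF (within 0.12 rad of its stop at 1.571); the key stands in its stand, its mouth within 20 mm of the middle of the stand's floor, leaning less than 14 degrees (0.25 rad), released and at rest (value of joint isolator above 1.45 rad and distance between key and stand_floor below 0.02 m and angle between key's own z axis and vertical below 0.25 rad and linear speed of key below 0.02 m/s); the robot touches nothing.
It fails at once if a bystander is pushed more than 30 mm from its place (distance of any of capacitor, multimeter, heatsink, solder_reel, screwdriver, test_clamp from where it was at the start of the episode above 0.03 m).
It also fails if it takes over 72 s, if anything falls off the work surface, if the arm or the gripper's body presses on something with over 40 N, if the wrist force passes 120 N, or if a joint passes its speed limit or range.

## Robot

A 7-joint arm with a two-finger parallel gripper is mounted at the origin on the work surface. World frame = base frame: x ahead of the robot, y to its left, z up, the work surface at z = 0. Lengths are in m, angles in degrees, forces in N, time in s.
With the tool pointing down it reaches from about 0.425 to 1.025 m from the base axis. Payload 3.6 kg.
Tool frame: the origin (TCP) lies between the finger pads; the fingertips stand 14 mm ahead of it and the grasp point (between the pads) lies 5 mm behind it (robot.tips_ahead is the distance from the TCP to the fingertips, in m); y points along the fingers, x is the direction in which the jaws open and shut, and the axes are right-handed (so a half turn about y gives the same grasp; the last joint's range is limited). The gripper opens to 85 mm and grips with 20 to 120 N. Pads are 22 mm wide; open, the fingers measure 114 mm over their backs; the gripper's body (76 mm by 85 mm) begins 54 mm behind the grasp point. The pads swing forward as they close: fully open they stand 13 mm farther back than shut.
Start: joints at [58.7, 33.873, 2.773, 92.16, -1.908, 54.013, -1.931], TCP at [0.317, -0.652, 0.245] pointing down, gripper open.
Joint ranges: [-153.93, 153.93], [-27.13, 128.08], [-72.61, 78.16], [10.71, 143.7], [-87.88, 267.88], [4.46, 118.87], [-176.78, 176.78]. Speed limits (degrees/s): [147.25, 147.25, 180, 180, 180, 180, 180].

## Interface

Orientations are given as [roll, pitch, yaw] about the fixed x, y, z axes, in that order (R = Rz(yaw) Ry(pitch) Rx(roll)).
In Python, from rig import robot gives the robot as it stands.
- The arm moves only by the tool jog_arm, never from a script. Its argument "targets" is a list of rows, each an object with "translation": the shift along the tool's x, y, z in m, a list of three; "turn": the turn, a rotation vector about the tool's x, y, z in rad, a list of three. A call has 1 to 20 rows; each row is the pose to reach, as a shift and turn from the pose measured when the call began, along the tool's axes at that moment; what a row does not reach only later rows make up. A row lasts 1/8 s, in which the tool goes at most 62.5 mm and 10.7 degrees, less where a joint would pass 70% of its speed; a pose out of reach is approached as far as the arm can. A call with a gripper value outside its range is refused whole. "claw" is the closure, from 0 (fully open) to 1 (shut), set as the call begins (left out, the last holds). The fingers move at their own pace and stop on an object; "force" is the grip in N (left out, the last holds). Time passes only in rows, so rows that repeat a pose let the fingers close. It gives the time, the measured TCP pose, the force and the opening at its end, in the units of the state.
- robot.state(): the state, without advancing time (a new reading comes with each control period).
- robot.snapshot(name): name is "scene" or "top" or "wrist"; returns a dict with "color" (400x640x3 uint8, blue, green, red), "depth" (400x640 float32, m along the optical axis (not along the pixel's ray), 0 where there is no reading), "vfov" (degrees; the focal length in pixels is half the picture's height over the tangent of half this angle, whatever the lens; pixels are square), "cx", "cy" (the principal point, pixels), "pose" (4x4, takes a point from camera to world coordinates). Camera axes: x right, y up, looking along -z (the intrinsics and any distortion apply to the point x, -y, -z); pixel columns grow to the right and rows downward; lengths in m; the calibration is good to about 2 mm. A picture is of the moment at which its call begins.
- robot.sign_off(): hands the job in, once; it reports no verdict.
The state is a dict: "time_s": time; "joint_pos": joint angles; "dq": joint speeds; "joint_torque": joint torques, N m; "tcp_pos": TCP position; "orientation": TCP orientation; "force": force on the tool from outside, world axes, zero at the start; "moment": the same for the moment, N m; "opening": opening from 0.0 (shut) to 1.0 (fully open).
Only numpy, scipy, OpenCV 4.12 (cv2) and the standard library are available. Lean on these libraries where they do the work, as an engineer would, in place of code of your own. Each camera call takes 0.05 s, during which the arm holds its last target. There are 200 camera calls.

## Working session

There is one attempt and no reset: what is moved stays moved. The work goes in short steps, Python scripts to look and compute and a tool call to move; the robot and the scene stay as the last step left them, time stands still between calls to the robot, and variables do not carry over. Pictures are saved under pics/ and viewed, about 8 in all and at most 12, crops included, and the job is handed in when it is done.

Besides the shell and the picture viewer there is one more tool, called after "Request:" in YAML: its name, and indented under it one key for each argument. jog_arm: Moves the arm, as the interface text tells. Its arguments: {"type":"object","properties":{"targets":{"type":"array"},"claw":{"type":"number"},"force":{"type":"number"}},"required":["targets"]}

```bash
ls; mkdir -p pics; cat > h.py <<'E'
import numpy as np, cv2
from rig import robot
from scipy.spatial.transform import Rotation as R
def snap(n,f=None):
    s=robot.snapshot(n)
    if f: cv2.imwrite('pics/'+f,s['color'])
    np.savez('pics/'+(f or n)+'.npz',**s); return s
def pts(s):
    d=s['depth'];h,w=d.shape;f=h/2/np.tan(np.radians(s['vfov'])/2)
    v,u=np.mgrid[:h,:w]
    p=np.stack([(u-s['cx'])*d/f,-(v-s['cy'])*d/f,-d],-1)
    P=p@s['pose'][:3,:3].T+s['pose'][:3,3]; P[d==0]=np.nan
    return P
def st():
    s=robot.state();return s,np.array(s['tcp_pos']),R.from_euler('xyz',s['orientation'],degrees=True)
E
python3 - <<'E'
from h import *
print(robot.state())
for n in ('scene','top'):
    s=snap(n,n+'0.png');print(n,s['vfov'],s['cx'],s['cy'],s['pose'].round(3).tolist(),[k for k in s])
E
```

```text
pics
{'time_s': 0.0, 'joint_pos': array([58.70282424, 33.92604748,  2.76655157, 92.23730746, -1.90900931,
       54.01221464, -1.93136376]), 'dq': array([ 0.01039606, -0.02177297,  0.04624151,  0.00817793,  0.04683958,
       -0.01582214, -0.03159587]), 'joint_torque': array([-3.27669986e-04, -5.48696029e+01,  1.54605679e+00, -1.98123765e+01,
        9.31843941e-03,  8.70954042e-03, -1.05841710e-05]), 'tcp_pos': array([ 0.31680398, -0.6512251 ,  0.24413062]), 'orientation': array([-90.00600087,   0.12932437, -64.0558404 ]), 'force': array([-0.9774799 , -0.78060029,  0.86884984]), 'moment': array([ 0.03956731, -0.01249294, -0.00137397]), 'opening': 0.9995483249594385}
scene 55.72106306765475 312.563767153802 202.54999787108883 [[-0.041, -0.611, 0.791, 1.259], [0.999, -0.02, 0.036, 0.041], [-0.006, 0.792, 0.611, 0.703], [0.0, 0.0, 0.0, 1.0]] ['color', 'depth', 'vfov', 'cx', 'cy', 'pose']
top 49.249652883443424 314.86624337560215 199.24015769869783 [[-0.028, 0.985, -0.167, 0.33], [-1.0, -0.027, 0.008, 0.012], [0.004, 0.168, 0.986, 1.302], [0.0, 0.0, 0.0, 1.0]] ['color', 'depth', 'vfov', 'cx', 'cy', 'pose']
```

View pics/scene0.png

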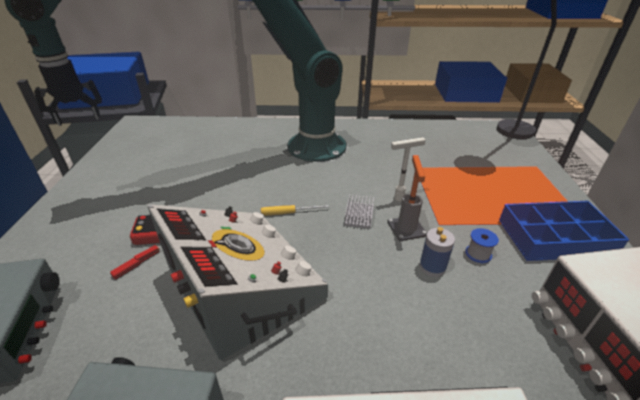

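View pics/top0.png

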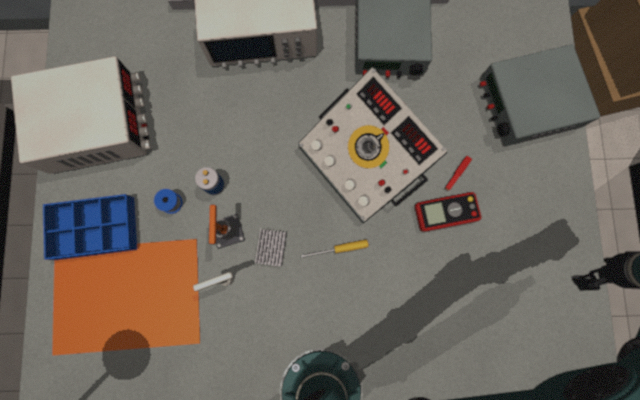

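The scene picture shows the orange key in its stand (scene ~(415,170), top view bar at (212,224)). The white look-alike is at top (213,283). The console keyway is at top (368,146) with the pointer up-slope at (385,130), and the heatsink, capacitor and reel are near the stand.

```bash
python3 - <<'E'
from h import *
for n in ('scene','top'):
    s=np.load(f'pics/{n}0.png.npz');P=pts(s);hsv=cv2.cvtColor(s['color'],cv2.COLOR_BGR2HSV)
    m=(hsv[...,0]>3)&(hsv[...,0]<18)&(hsv[...,1]>150)&(P[...,2]>.17)&(P[...,2]<.23)&(P[...,0]<.75)&(P[...,1]>0)
    v,u=np.nonzero(m);q=P[m];print(n,'bar',len(q),u.min(),u.max(),v.min(),v.max(),'med',np.median(q,0).round(4),'zmax',np.percentile(q[:,2],[5,50,95]).round(4))
    c=cv2.minAreaRect((q[:,:2]*1000).astype(np.float32));print(c)
    t=q[q[:,2]>np.percentile(q[:,2],50)-.004]; 
    mu=t[:,:2].mean(0);w,V=np.linalg.eigh(np.cov(t[:,:2].T));print('axis deg',np.degrees(np.arctan2(V[1,1],V[0,1])),mu)
    a=(t[:,:2]-mu)@V[:,1];print('ext',a.min(),a.max())
    # yellow ring
    m=(hsv[...,0]>18)&(hsv[...,0]<32)&(hsv[...,1]>120)&(P[...,2]>.08)&(P[...,2]<.22)
    k,l,stt,cen=cv2.connectedComponentsWithStats(m.astype(np.uint8));i=1+np.argmax(stt[1:,4]);m=l==i
    q=P[m];c0=q.mean(0);nn=np.linalg.svd(q-c0)[2][2];nn*=np.sign(nn[2]);print('ring',stt[i],'c',c0.round(4),'n',nn.round(4),'tilt',np.degrees(np.arccos(nn[2])),'az',np.degrees(np.arctan2(nn[1],nn[0])))
    # white fascia plane
    m=(hsv[...,1]<40)&(hsv[...,2]>150)&(P[...,2]>.06)&(P[...,2]<.22)&(np.linalg.norm(P[...,:2]-c0[:2],axis=-1)<.15)
    q=P[m]
    for _ in range(6):
        c=q.mean(0);n2=np.linalg.svd(q-c,full_matrices=False)[2][2];n2*=np.sign(n2[2]);q=q[abs((q-c)@n2)<.004]
    print('fascia',len(q),'n',n2.round(4),'tilt',np.degrees(np.arccos(n2[2])),'az',np.degrees(np.arctan2(n2[1],n2[0])),'ring off',(c0-c)@n2)
    e=cv2.fitEllipse(np.concatenate([x for x in cv2.findContours((l==i).astype(np.uint8),0,2)[0]]));print(e)
E
cat > crop.py <<'E'
E
python3 - <<'E'
import cv2
a=cv2.imread('pics/top0.png');b=cv2.imread('pics/scene0.png')
import numpy as np
f=lambda x:cv2.resize(x,None,fx=5,fy=5,interpolation=cv2.INTER_CUBIC)
A=f(a[100:200,320:400]);B=f(a[185:285,185:265])
cv2.imwrite('pics/c.png',np.hstack([A,B]))
E
```

```text
scene bar 171 413 424 156 181 med [0.4775 0.2618 0.2085] zmax [0.1961 0.2085 0.2107]
((463.9501037597656, 262.4192199707031), (92.74896240234375, 15.198936462402344), 0.8225381374359131)
axis deg -179.58567068806215 [0.46784223 0.26204671]
ext -0.040643930591300906 0.05027041427221609
ring [212 229  52  31 581] c [ 0.6777 -0.1469  0.1341] n [-0.3069  0.3961  0.8654] tilt 30.069580463759927 az 127.76573964973194
fascia 3861 n [-0.3055  0.3953  0.8663] tilt 29.9719457101891 az 127.69922503047377 ring off 0.0012798223256533156
((237.3256378173828, 243.80740356445312), (22.86888885498047, 50.201454162597656), 111.23019409179688)
top bar 247 209 217 205 243 med [0.4581 0.2619 0.2084] zmax [0.198  0.2084 0.2117]
((459.969482421875, 263.33575439453125), (14.168498039245605, 96.62236022949219), 89.66669464111328)
axis deg 178.91200981845148 [0.45976642 0.26311015]
ext -0.04845781706436666 0.04808876565591214
ring [348 125  41  43 804] c [ 0.672  -0.1493  0.1328] n [-0.3046  0.3939  0.8672] tilt 29.85988216695674 az 127.71313570690312
fascia 4265 n [-0.3035  0.3918  0.8685] tilt 29.711335220544935 az 127.76300549527154 ring off 0.001383102389048524
((368.3819580078125, 146.28945922851562), (37.093318939208984, 39.456016540527344), 159.0421905517578)
```

View pics/c.png

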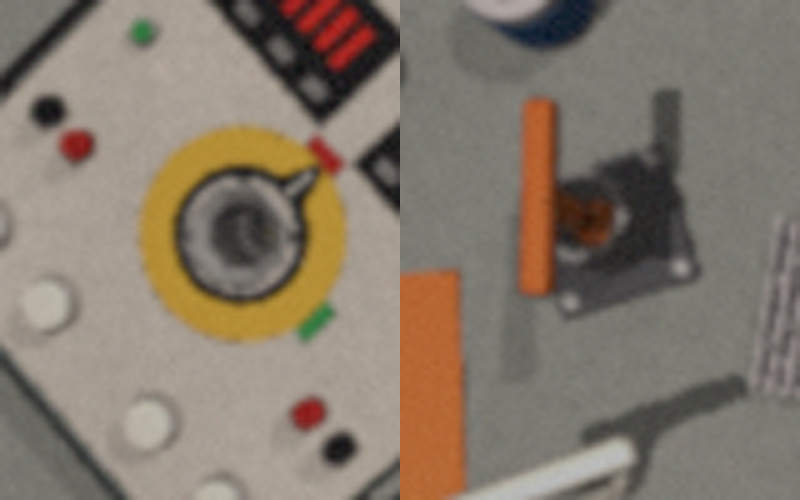

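The crop shows the keyway collar at about top (368,146) with the pointer at the red mark. The orange bar runs along world x, and the white key is separate. Next I work out the wrist camera mount and a helper that makes move rows.

```bash
cat >> h.py <<'E'
def rows(goals,N=None):
    """goals: list of (pos, Rotation, nrows) in world -> print tool-frame targets"""
    s,p0,r0=st()
    p,r=p0,r0;out=[]
    for g,rg,n in goals:
        g=np.array(g,float);d=r0.inv()*rg
        out.append(dict(t=r0.inv().apply(g-p0).round(4).tolist(),turn=d.as_rotvec().round(3).tolist(),n_min=round(max(np.linalg.norm(g-p)/.0625,np.degrees((r.inv()*rg).magnitude())/10.7),1)))
        p,r=g,rg
    for o in out: print(o)
def tool(ydir,xdir):
    y=np.array(ydir,float);y/=np.linalg.norm(y);x=np.array(xdir,float);x-=x@y*y;x/=np.linalg.norm(x)
    return R.from_matrix(np.c_[x,y,np.cross(x,y)])
n=np.array([-.305,.394,.867]);n/=np.linalg.norm(n)
E
python3 - <<'E'
from h import *
s,p,r=st();w=robot.snapshot('wrist')
print(r.as_matrix().round(3),w['vfov'],w['cx'],w['cy'])
print('cam in tool',r.inv().apply(w['pose'][:3,3]-p).round(4),(r.inv().as_matrix()@w['pose'][:3,:3]).round(3))
# keyway by circle fit of ring outline in fascia plane
for nm in('scene','top'):
    s=np.load(f'pics/{nm}0.png.npz');P=pts(s);hsv=cv2.cvtColor(s['color'],cv2.COLOR_BGR2HSV)
    m=((hsv[...,0]>18)&(hsv[...,0]<32)&(hsv[...,1]>120)&(P[...,2]>.08)&(P[...,2]<.22)).astype(np.uint8)
    k,l,q,_=cv2.connectedComponentsWithStats(m);i=1+np.argmax(q[1:,4])
    c=max(cv2.findContours((l==i).astype(np.uint8),0,cv2.CHAIN_APPROX_NONE)[0],key=len)[:,0]
    hull=cv2.convexHull(c)[:,0]
    X=np.median(P[l==i],0);u=np.array([n[2],0,-n[0]]);u=np.cross([0,0,1],n);u/=np.linalg.norm(u);v=np.cross(n,u)
    f=200/np.tan(np.radians(s['vfov'])/2)
    ray=np.c_[(hull[:,0]-s['cx'])/f,-(hull[:,1]-s['cy'])/f,-np.ones(len(hull))]@s['pose'][:3,:3].T;o=s['pose'][:3,3]
    Q=o+ray*(((X-o)@n)/(ray@n))[:,None];a=(Q-X)@u;b=(Q-X)@v
    A=np.c_[2*a,2*b,np.ones(len(a))];z=np.linalg.lstsq(A,a*a+b*b,rcond=None)[0]
    print(nm,'keyway',(X+z[0]*u+z[1]*v).round(4),'rad',np.sqrt(z[2]+z[0]**2+z[1]**2))
    # stand: rim ring of tube at z~.105
    d=np.linalg.norm(P[...,:2]-[.46,.263],axis=-1)
    m=(d<.06)&(abs(P[...,2]-.104)<.006);print('rim',m.sum(),cv2.minAreaRect((P[m][:,:2]*1000).astype(np.float32)))
    m=(d<.1)&(abs(P[...,2]-.010)<.004)
    print('foot',m.sum(),cv2.minAreaRect((P[m][:,:2]*1000).astype(np.float32)))
E
```

```text
[[ 0.438 -0.001  0.899]
 [-0.899  0.002  0.438]
 [-0.002 -1.    -0.   ]] 60.70936113132963 325.9055000114483 198.7328999451882
cam in tool [-0.0009 -0.1286  0.0744] [[ 1.     0.    -0.001]
 [-0.001  0.293 -0.956]
 [ 0.     0.956  0.293]]
scene keyway [ 0.6731 -0.1479  0.1341] rad 0.05766409147907756
rim 139 ((460.1914978027344, 263.8167724609375), (50.557701110839844, 50.44841766357422), 20.811819076538086)
foot 370 ((467.8139343261719, 237.92465209960938), (86.83484649658203, 147.62779235839844), 5.573261737823486)
top keyway [ 0.6726 -0.149   0.1332] rad 0.05837834869701804
rim 78 ((461.6661071777344, 257.5556945800781), (52.593326568603516, 36.39627456665039), 0.3140062093734741)
foot 352 ((448.28509521484375, 254.75904846191406), (169.1576690673828, 159.22811889648438), 60.79999923706055)
```

```bash
cat >> h.py <<'E'
K=np.array([.673,-.1485,.1335]); C_T=np.array([-.0009,-.1286,.0744])
def look(target,v,up,L):
    v=np.array(v,float);v/=np.linalg.norm(v);up=np.array(up,float);cy=up-up@v*v;cy/=np.linalg.norm(cy);cz=-v;cx=np.cross(cy,cz)
    M=np.array([[1,0,-.001],[-.001,.293,-.956],[0,.956,.293]])
    r=R.from_matrix(np.c_[cx,cy,cz]@M.T)
    return np.array(target)-v*L-r.apply(C_T),r
E
python3 - <<'E'
from h import *
g,r=look(K,-n,[n[0],n[1],0],.2)
print(g,r.as_matrix().round(2))
s,p,r0=st()
rows([([.40,-.5,.36],r0,4),(g+n*.1,r,1),(g,r,4)])
E
```

```text
[ 0.67450715 -0.14919997  0.19806392] [[ 0.79  0.14 -0.6 ]
 [ 0.61 -0.18  0.77]
 [-0.   -0.97 -0.22]]
{'t': [-0.1, -0.1154, 0.1409], 'turn': [0.0, 0.0, 0.0], 'n_min': np.float64(3.3)}
{'t': [-0.3439, -0.0398, 0.5311], 'turn': [-0.164, -1.768, -0.2], 'n_min': np.float64(9.6)}
{'t': [-0.295, 0.0468, 0.5413], 'turn': [-0.164, -1.768, -0.2], 'n_min': np.float64(1.6)}
```

Request:
jog_arm:
  targets:
    - {"translation": [-0.03, -0.04, 0.05], "turn": [0, 0, 0]}
    - {"translation": [-0.06, -0.08, 0.1], "turn": [0, 0, 0]}
    - {"translation": [-0.1, -0.115, 0.14], "turn": [-0.02, -0.177, -0.02]}
    - {"translation": [-0.135, -0.105, 0.2], "turn": [-0.033, -0.354, -0.04]}
    - {"translation": [-0.17, -0.095, 0.255], "turn": [-0.05, -0.53, -0.06]}
    - {"translation": [-0.205, -0.085, 0.31], "turn": [-0.066, -0.707, -0.08]}
    - {"translation": [-0.24, -0.075, 0.365], "turn": [-0.082, -0.884, -0.1]}
    - {"translation": [-0.275, -0.065, 0.42], "turn": [-0.1, -1.061, -0.12]}
    - {"translation": [-0.31, -0.055, 0.475], "turn": [-0.115, -1.24, -0.14]}
    - {"translation": [-0.344, -0.04, 0.531], "turn": [-0.131, -1.414, -0.16]}
    - {"translation": [-0.344, -0.04, 0.531], "turn": [-0.148, -1.59, -0.18]}
    - {"translation": [-0.32, 0.003, 0.536], "turn": [-0.164, -1.768, -0.2]}
    - {"translation": [-0.32, 0.003, 0.536], "turn": [-0.164, -1.768, -0.2]}
    - {"translation": [-0.32, 0.003, 0.536], "turn": [-0.164, -1.768, -0.2]}

```text
time_s: 1.9
tcp_pos: [0.6587, -0.1295, 0.2423]
orientation: [-102.8, 0.0, 37.5]
force: [0.7, 0.5, -0.2]
opening: 1.001
```

```bash
python3 - <<'E'
from h import *
s=snap('wrist','w1.png');f=200/np.tan(np.radians(s['vfov'])/2)
def proj(X):
    c=(X-s['pose'][:3,3])@s['pose'][:3,:3];return s['cx']-f*c[0]/c[2],s['cy']+f*c[1]/c[2]
print(proj(K),proj(K-n*.084),robot.state()['joint_pos'],s['pose'][:3,:3]@[0,0,1])
u,v=map(int,proj(K))
c=s['color'][v-90:v+90,u-110:u+110]
t=s['color'][v-28:v+28,u-28:u+28].astype(float);t=np.clip(t*3,0,255).astype(np.uint8)
a=cv2.resize(c,(550,450));b=cv2.resize(t,(250,250),interpolation=cv2.INTER_CUBIC);o=np.zeros((450,800,3),np.uint8);o[:,:550]=a;o[:250,550:]=b;cv2.imwrite('pics/w1c.png',o)
E
```

```text
(np.float64(325.7691349549462), np.float64(199.75305160817376)) (np.float64(326.0220380885276), np.float64(199.51228127968776)) [ 17.77609642  28.40110578 -20.82154448 105.58932139  29.71776005
  43.36461583  16.45329412] [-0.3028898   0.39545161  0.86710772]
```

View pics/w1c.png

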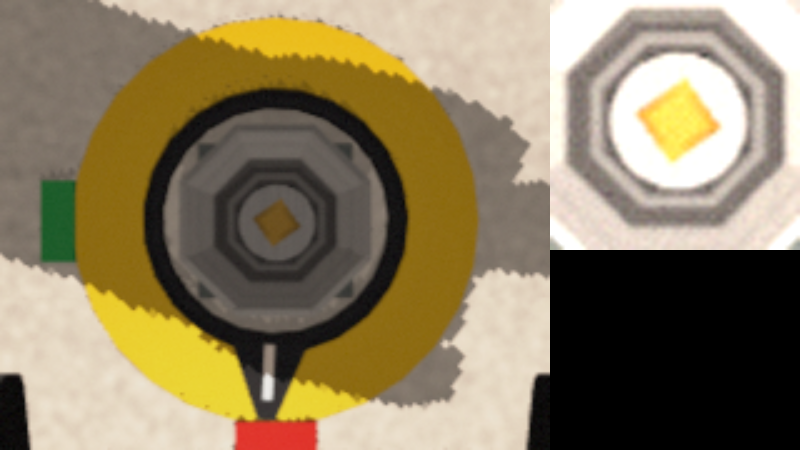

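The view down the keyway shows the brass spindle square at crop (276,222), in the middle of the bore. The pointer is at the red mark and the flats are clearly rotated. Next I measure the angle.

```bash
python3 - <<'E'
from h import *
s=np.load('pics/w1.png.npz');f=200/np.tan(np.radians(s['vfov'])/2)
o=s['pose'][:3,3];M=s['pose'][:3,:3]
img=s['color'][172:228,298:354];big=cv2.resize(img,None,fx=8,fy=8,interpolation=cv2.INTER_CUBIC)
hsv=cv2.cvtColor(big,cv2.COLOR_BGR2HSV)
for th in(70,90,110,130):
    m=(hsv[...,1]>th).astype(np.uint8);k,l,q,_=cv2.connectedComponentsWithStats(m)
    c=l[224,224]; mm=(l==c).astype(np.uint8); cs=max(cv2.findContours(mm,0,1)[0],key=len)
    rc=cv2.minAreaRect(cs);box=cv2.boxPoints(rc)/8+[298-.44,172-.44]
    ray=np.c_[(box[:,0]-s['cx'])/f,-(box[:,1]-s['cy'])/f,-np.ones(4)]@M.T
    # plane of depth: spindle tip
    X0=K-.087*n
    Q=o+ray*(((X0-o)@n)/(ray@n))[:,None]
    u=np.cross([0,0,1],n);u/=np.linalg.norm(u);v=np.cross(n,u)   # v upslope? u across
    e=Q[1]-Q[0]
    print(th,mm.sum()/64,rc[1],'edge ang about n from u:',np.degrees(np.arctan2(e@v,e@u))%90,'lens',np.linalg.norm(e),'ctr off',((Q.mean(0)-X0)@u).round(4),((Q.mean(0)-X0)@v).round(4))
print(u,v)
# bore centre: darkest octagon -> use collar: black ring outer contour on fascia+? fit
g=cv2.cvtColor(s['color'],cv2.COLOR_BGR2HSV)
m=((g[...,0]>18)&(g[...,0]<32)&(g[...,1]>150)).astype(np.uint8);k,l,q,_=cv2.connectedComponentsWithStats(m);i=1+np.argmax(q[1:,4])
c=max(cv2.findContours((l==i).astype(np.uint8),0,1)[0],key=len);e=cv2.fitEllipse(cv2.convexHull(c));print(e)
x,y=e[0];ray=M@[(x-s['cx'])/f,-(y-s['cy'])/f,-1];print('keyway',o+ray*((K-o)@n)/(ray@n),'rad',e[1][0]/2/f*np.linalg.norm(K-o))
P=pts(s);q=P[l==i];q=q[~np.isnan(q[:,0])];c0=q.mean(0);w=np.linalg.svd(q-c0,full_matrices=False)[2][2];print('plane',w*np.sign(w[2]),(c0-K)@n)
E
```

```text
70 205.609375 (116.07589721679688, 118.63422393798828) edge ang about n from u: 35.783615388501545 lens 0.014695246520389194 ctr off 0.0008 -0.0019
90 193.875 (112.70840454101562, 114.76699829101562) edge ang about n from u: 35.88254694653662 lens 0.014216198006822773 ctr off 0.0008 -0.0019
110 183.125 (109.69402313232422, 111.38502502441406) edge ang about n from u: 35.88261931800025 lens 0.013797261857500454 ctr off 0.0008 -0.0019
130 172.609375 (107.19529724121094, 107.58354187011719) edge ang about n from u: 35.47377554963401 lens 0.013326359926567388 ctr off 0.0008 -0.0019
[-0.79075505 -0.61213271  0.        ] [ 0.53073233 -0.68560176  0.49827042]
((324.72735595703125, 196.75547790527344), (161.36489868164062, 161.5528106689453), 7.29815673828125)
keyway [ 0.67122568 -0.14745188  0.13239951] rad 0.0593962159553976
plane [-0.30527982  0.39605923  0.86599152] -0.0001453621988169003
```

```bash
sed -i 's/^K=.*; C_T/K=np.array([.6717,-.1478,.1328]); C_T/' h.py; python3 - <<'E'
from h import *
s=np.load('pics/top0.png.npz');P=pts(s)
q=P[265:300,190:235].reshape(-1,3);q=q[q[:,2]>.15];print('decoy',q.min(0),q.max(0),q.mean(0))
q=P.reshape(-1,3);q=q[(np.linalg.norm(q[:,:2]-[.46,.263],axis=1)<.15)&(q[:,2]>.12)];print(q[:,2].max())
s,p,r0=st();rg=tool([0,0,-1],[0,1,0])
rows([(p+n*.12,r0,2),([.5,.18,.38],rg,6),([.46,.263,.32],rg,1)])
E
```

```text
decoy [0.29702122 0.21604325 0.18203727] [0.33929635 0.31116603 0.20701301] [0.31788325 0.26288884 0.19825608]
0.21375999551357205
{'t': [-0.0001, -0.1148, 0.035], 'turn': [0.0, 0.0, 0.0], 'n_min': np.float64(1.9)}
{'t': [0.0626, -0.2097, 0.3029], 'turn': [0.21, -0.911, -0.102], 'n_min': np.float64(5.0)}
{'t': [0.0815, -0.1714, 0.4042], 'turn': [0.21, -0.911, -0.102], 'n_min': np.float64(1.8)}
```

Request:
jog_arm:
  targets:
    - {"translation": [0, -0.057, 0.018], "turn": [0, 0, 0]}
    - {"translation": [0, -0.115, 0.035], "turn": [0, 0, 0]}
    - {"translation": [0.012, -0.134, 0.089], "turn": [0.04, -0.18, -0.02]}
    - {"translation": [0.025, -0.153, 0.142], "turn": [0.08, -0.36, -0.04]}
    - {"translation": [0.037, -0.172, 0.196], "turn": [0.12, -0.54, -0.06]}
    - {"translation": [0.05, -0.19, 0.249], "turn": [0.17, -0.73, -0.08]}
    - {"translation": [0.0626, -0.21, 0.303], "turn": [0.21, -0.911, -0.102]}
    - {"translation": [0.072, -0.19, 0.353], "turn": [0.21, -0.911, -0.102]}
    - {"translation": [0.0815, -0.1714, 0.404], "turn": [0.21, -0.911, -0.102]}
    - {"translation": [0.0815, -0.1714, 0.404], "turn": [0.21, -0.911, -0.102]}
    - {"translation": [0.0815, -0.1714, 0.404], "turn": [0.21, -0.911, -0.102]}

```text
time_s: 3.32
tcp_pos: [0.4607, 0.2628, 0.3214]
orientation: [-90.1, 0.0, 90.0]
force: [0.8, -0.4, 0.2]
opening: 1.002
```

```bash
python3 - <<'E'
from h import *
s=snap('wrist','w2.png');P=pts(s);hsv=cv2.cvtColor(s['color'],cv2.COLOR_BGR2HSV)
m=(hsv[...,0]>3)&(hsv[...,0]<18)&(hsv[...,1]>140)&(P[...,2]>.15)&(np.linalg.norm(P[...,:2]-[.46,.263],axis=-1)<.09)
q=P[m];z=np.median(q[:,2]);print(len(q),np.percentile(q[:,2],[2,50,98]))
t=q[q[:,2]>z-.004];print(cv2.minAreaRect((t[:,:2]*1000).astype(np.float32)),t.mean(0))
d=np.linalg.norm(P[...,:2]-[.46,.263],axis=-1);m=(d<.06)&(abs(P[...,2]-.104)<.006);print('rim',m.sum(),cv2.minAreaRect((P[m][:,:2]*1000).astype(np.float32)))
x,p,r=st();print(p,x['joint_pos'].round(1))
rows([([.46,.263,.195],tool([0,0,-1],[0,1,0]),2)])
E
```

```text
2712 [0.20640724 0.20953346 0.21118262]
((457.7577209472656, 264.9440612792969), (81.91964721679688, 71.30345153808594), 39.25172424316406) [0.45434681 0.26502049 0.21017213]
rim 525 ((459.53167724609375, 264.9150085449219), (52.65214157104492, 45.10978698730469), 89.69290924072266)
[0.46125932 0.26216645 0.32142223] [  0.9  19.6 -45.3 111.2  16.8  55.8  37.6]
{'t': [0.0008, 0.1264, 0.0016], 'turn': [0.002, -0.002, -0.0], 'n_min': np.float64(2.0)}
```

View pics/w2.png

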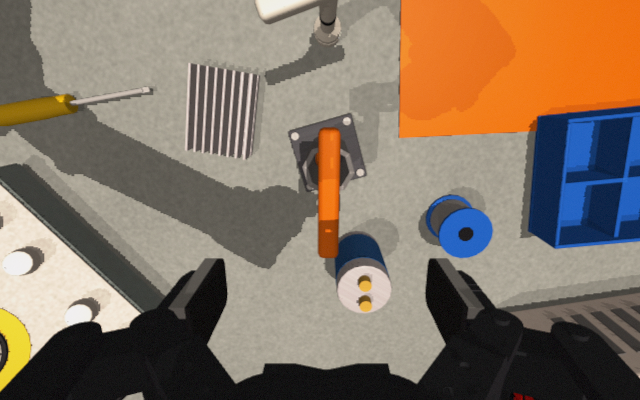

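The wrist view shows the orange bar at (328,190) centred between the fingers. The capacitor at (362,285) is low and clear. Descending to grasp.

Request:
jog_arm:
  targets:
    - {"translation": [0.001, 0.05, 0.001], "turn": [0, 0, 0]}
    - {"translation": [0.0015, 0.09, 0.0016], "turn": [0, 0, 0]}
    - {"translation": [0.0015, 0.126, 0.0016], "turn": [0, 0, 0]}
    - {"translation": [0.0015, 0.1264, 0.0016], "turn": [0, 0, 0]}
    - {"translation": [0.0015, 0.1264, 0.0016], "turn": [0, 0, 0]}
  claw: 0

```text
time_s: 4.0
tcp_pos: [0.4616, 0.2637, 0.1966]
orientation: [-90.3, -0.1, 89.8]
force: [0.4, -0.1, -0.5]
opening: 0.994
```

Request:
jog_arm:
  targets:
    - {"translation": [0, 0, 0], "turn": [0, 0, 0]}
    - {"translation": [0, 0, 0], "turn": [0, 0, 0]}
    - {"translation": [0, 0, 0], "turn": [0, 0, 0]}
    - {"translation": [0, 0, 0], "turn": [0, 0, 0]}
    - {"translation": [0, 0, 0], "turn": [0, 0, 0]}
    - {"translation": [0, 0, 0], "turn": [0, 0, 0]}
    - {"translation": [0, 0, 0], "turn": [0, 0, 0]}
    - {"translation": [0, 0, 0], "turn": [0, 0, 0]}
  claw: 1
  force: 80

```text
time_s: 5.0
tcp_pos: [0.4619, 0.2642, 0.1971]
orientation: [-90.3, -0.1, 89.8]
force: [0.2, -0.5, 5.1]
opening: 0.171
```

Request:
jog_arm:
  targets:
    - {"translation": [0, -0.02, 0], "turn": [0, 0, 0]}
    - {"translation": [0, -0.05, 0], "turn": [0, 0, 0]}
    - {"translation": [0, -0.08, 0], "turn": [0, 0, 0]}
    - {"translation": [0, -0.11, 0], "turn": [0, 0, 0]}
    - {"translation": [0, -0.14, 0], "turn": [0, 0, 0]}
    - {"translation": [0, -0.17, 0], "turn": [0, 0, 0]}
    - {"translation": [0, -0.2, 0], "turn": [0, 0, 0]}
    - {"translation": [0, -0.2, 0], "turn": [0, 0, 0]}
    - {"translation": [0, -0.2, 0], "turn": [0, 0, 0]}

```text
time_s: 6.12
tcp_pos: [0.4599, 0.2627, 0.3952]
orientation: [-90.2, 0.0, 89.8]
force: [0.7, 0.1, -2.5]
opening: 0.173
```

```bash
cat > key.py <<'E'
from h import *
# key axis estimate in tool frame, from scene+top depth: points near the tool axis below the bar
def keyfit(show=None):
    x,p,r=st();out=[]
    for nme in('scene','top','wrist'):
        s=snap(nme,show and f'{show}_{nme}.png');P=pts(s);T=r.inv().apply((P-p).reshape(-1,3))
        for a,b,l in((.02,.13,'shank'),(.15,.185,'barrel')):
            m=(T[:,1]>a)&(T[:,1]<b)&(np.hypot(T[:,0],T[:,2])<.03);q=T[m]
            if len(q)<15: continue
            co=s['pose'][:3,3];vd=r.inv().apply(q.mean(0)*0+co-p)
            rad=.0075 if l=='shank' else .015
            # fit line: axis points (x0+ax*y, z0+az*y), radius known
            from scipy.optimize import least_squares
            def fn(w): return np.hypot(q[:,0]-w[0],q[:,2]-w[1])-rad
            # initialise behind the surface
            d=np.array([vd[0],vd[2]]);d/=np.linalg.norm(d);c=np.median(q[:,[0,2]],0)-d*rad*.8
            w=least_squares(fn,c,loss='soft_l1',f_scale=.001).x
            print(nme,l,len(q),'axis x,z mm',(w*1000).round(1),'ymax',np.percentile(T[(np.hypot(T[:,0],T[:,2])<.02)&(T[:,1]<.22),1],99.5).round(4))
E
python3 - <<'E'
from key import *
keyfit('l1')
x,p,r=st();print(p,x['orientation'],x['force'],x['moment'],x['joint_pos'].round(1))
s=np.load('pics/l1_scene.png.npz')['color'];t=np.load('pics/l1_top.png.npz')['color']
f=lambda i:cv2.resize(i,(400,500),interpolation=cv2.INTER_CUBIC)
cv2.imwrite('pics/l1c.png',np.hstack([f(s[60:260,340:500]),f(t[120:320,130:290])]))
E
```

```text
scene shank 308 axis x,z mm [-0.2  4.1] ymax 0.1859
scene barrel 167 axis x,z mm [-0.1  4.6] ymax 0.1859
[0.46000763 0.26302822 0.39528804] [-9.01644247e+01 -1.26099632e-02  8.97817427e+01] [-0.37555431  0.52977464 -2.44151978] [-0.02102581 -0.00123704 -0.00970603] [  3.6  15.4 -47.3 105.7  12.6  64.2  41.6]
```

View pics/l1c.png

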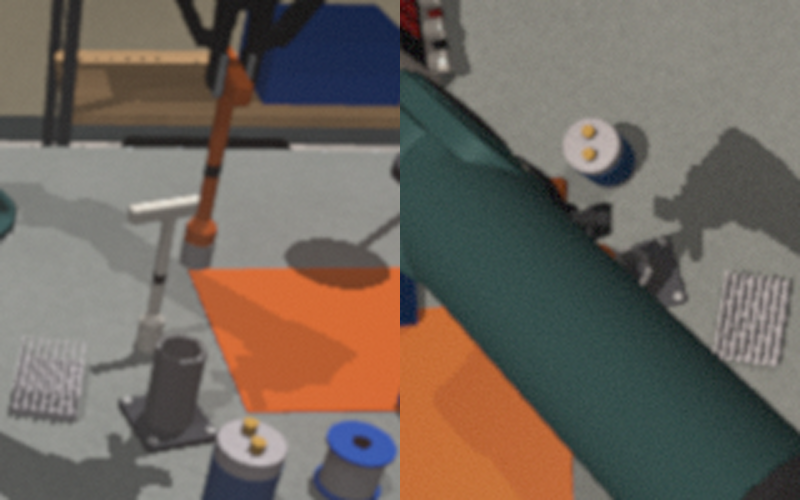

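The key is held upright, with its barrel at scene-crop (195,250) and clear of the stand. Next is a hover above the keyway.

```bash
cat >> h.py <<'E'
u=np.cross([0,0,1],n);u/=np.linalg.norm(u);v=np.cross(n,u)
def keypose(depth,ang=0.,off=(0,.187,.003),k=None,du=0,dv=0):
    "TCP pose with the mouth at depth below fascia; ang deg clockwise from spindle-aligned"
    a=np.radians(35.8-ang);r=tool(-n,-(np.cos(a)*u+np.sin(a)*v))
    return (K if k is None else k)+du*u+dv*v-n*depth-r.apply(off),r
E
python3 - <<'E'
from h import *
g,r=keypose(-.09);g2,_=keypose(-.03)
print(g,g2)
rows([(g,r,1),(g2,r,1)])
E
```

```text
[ 0.58989194 -0.03925326  0.37417739] [ 0.60819239 -0.06289385  0.32215609]
{'t': [-0.3018, 0.0214, -0.131], 'turn': [-0.374, 0.276, 0.364], 'n_min': np.float64(5.3)}
{'t': [-0.3254, 0.0735, -0.1492], 'turn': [-0.374, 0.276, 0.364], 'n_min': np.float64(1.0)}
```

Request:
jog_arm:
  targets:
    - {"translation": [-0.038, 0.0, -0.016], "turn": [-0.047, 0.034, 0.045]}
    - {"translation": [-0.075, 0.0, -0.033], "turn": [-0.093, 0.069, 0.09]}
    - {"translation": [-0.113, 0.0, -0.049], "turn": [-0.14, 0.103, 0.136]}
    - {"translation": [-0.151, 0.005, -0.065], "turn": [-0.187, 0.138, 0.182]}
    - {"translation": [-0.189, 0.01, -0.082], "turn": [-0.234, 0.172, 0.228]}
    - {"translation": [-0.226, 0.015, -0.098], "turn": [-0.28, 0.207, 0.273]}
    - {"translation": [-0.264, 0.018, -0.115], "turn": [-0.327, 0.241, 0.319]}
    - {"translation": [-0.302, 0.021, -0.131], "turn": [-0.374, 0.276, 0.364]}
    - {"translation": [-0.302, 0.021, -0.131], "turn": [-0.374, 0.276, 0.364]}
    - {"translation": [-0.314, 0.047, -0.14], "turn": [-0.374, 0.276, 0.364]}
    - {"translation": [-0.325, 0.073, -0.149], "turn": [-0.374, 0.276, 0.364]}
    - {"translation": [-0.3254, 0.0735, -0.1492], "turn": [-0.374, 0.276, 0.364]}
    - {"translation": [-0.3254, 0.0735, -0.1492], "turn": [-0.374, 0.276, 0.364]}

```text
time_s: 7.9
tcp_pos: [0.6083, -0.0615, 0.3224]
orientation: [-115.0, 16.9, 69.9]
force: [-0.5, -0.6, -2.3]
opening: 0.167
```

```bash
cat > rel.py <<'E'
from key import *
from scipy.optimize import least_squares
def rel(tag,cams=('scene','top')):
    x,p,r=st()
    for nm in cams:
        s=snap(nm,f'{tag}_{nm}.png');P=pts(s);k0=np.load(f'pics/{nm}0.png.npz')
        Kc={'scene':np.array([.6731,-.1479,.1341]),'top':np.array([.6726,-.149,.1332])}[nm]
        D=(P-Kc).reshape(-1,3);h=D@n;a=D@u;b=D@v
        for lo,hi,rad,l in((.035,.065,.015,'barrel'),(.08,.17,.0075,'shank')):
            m=(h>lo)&(h<hi)&(np.hypot(a,b)<.03)
            if m.sum()<15: print(nm,l,m.sum());continue
            A=np.c_[a,b][m];c=(s['pose'][:3,3]-Kc);d=np.array([c@u,c@v]);d/=np.linalg.norm(d)
            w=least_squares(lambda w:np.hypot(*(A-w).T)-rad,np.median(A,0)-d*rad*.8,loss='soft_l1',f_scale=.001).x
            print(nm,l,m.sum(),'axis off u,v mm',(w*1000).round(1))
        m=(np.hypot(a,b)<.02)&(h>.012)&(h<.1);print(' mouth h',np.percentile(h[m],2) if m.any() else None)
E
python3 - <<'E'
from rel import *
rel('h1');x,p,r=st();g,rg=keypose(-.03);print(p,(p-g).round(4),np.degrees((rg.inv()*r).as_rotvec()).round(2),x['joint_pos'].round(1))
a=cv2.imread('pics/h1_scene.png')[130:290,140:340]
cv2.imwrite('pics/h1c.png',cv2.resize(a,(750,600),interpolation=cv2.INTER_CUBIC))
E
```

```text
scene barrel 189 axis off u,v mm [ 1.  -3.4]
scene shank 302 axis off u,v mm [ 1.  -2.9]
 mouth h 0.031522171971874395
top barrel 41 axis off u,v mm [-2.4 -2.4]
top shank 53 axis off u,v mm [-2.3 -2.2]
 mouth h 0.035003931127711184
[ 0.60867474 -0.06152371  0.32335874] [0.0005 0.0014 0.0012] [-0.11 -0.05 -0.08] [ 11.5  18.4 -28.2 115.2  51.6  48.3  23.5]
```

View pics/h1c.png

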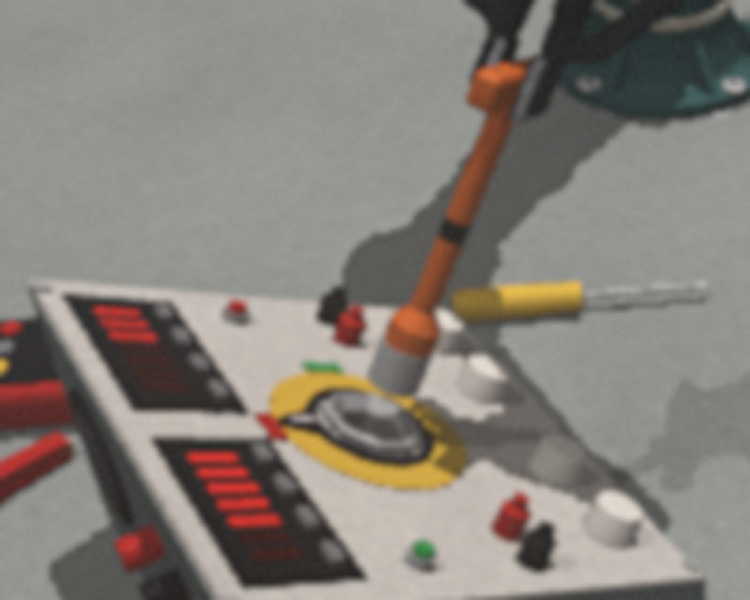

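The view shows the barrel (crop (400,365)) just above the collar (375,425). Both fixed cameras put it about 2.5 mm down-slope, so I correct 2 mm up-slope and lower gently.

```bash
python3 - <<'E'
from h import *
for d in(-.03,-.005,.03): 
    g,r=keypose(d,dv=.002);rows([(g,r,1)])
E
```

```text
{'t': [-0.0022, 0.0014, -0.001], 'turn': [0.002, 0.001, 0.001], 'n_min': np.float64(0.0)}
{'t': [-0.0022, 0.0264, -0.0009], 'turn': [0.002, 0.001, 0.001], 'n_min': np.float64(0.4)}
{'t': [-0.0023, 0.0614, -0.0009], 'turn': [0.002, 0.001, 0.001], 'n_min': np.float64(1.0)}
```

Request:
jog_arm:
  targets:
    - {"translation": [-0.0022, 0.0015, -0.001], "turn": [0.002, 0.001, 0.001]}
    - {"translation": [-0.0022, 0.01, -0.001], "turn": [0.002, 0.001, 0.001]}
    - {"translation": [-0.0022, 0.018, -0.001], "turn": [0.002, 0.001, 0.001]}
    - {"translation": [-0.0022, 0.022, -0.001], "turn": [0.002, 0.001, 0.001]}
    - {"translation": [-0.0022, 0.026, -0.001], "turn": [0.002, 0.001, 0.001]}
    - {"translation": [-0.0022, 0.03, -0.001], "turn": [0.002, 0.001, 0.001]}
    - {"translation": [-0.0022, 0.034, -0.001], "turn": [0.002, 0.001, 0.001]}
    - {"translation": [-0.0022, 0.038, -0.001], "turn": [0.002, 0.001, 0.001]}

```text
time_s: 9.0
tcp_pos: [0.6206, -0.0787, 0.2913]
orientation: [-115.0, 16.9, 69.8]
force: [-0.0, -0.8, -1.4]
opening: 0.173
```

```bash
cat > f.py <<'E'
from h import *
import sys
x,p,r=st();w=np.mean([robot.state()['force'] for _ in range(1)],0)
print('F tool',r.inv().apply(x['force']).round(1),'M tool',r.inv().apply(x['moment']).round(2),'depth',-(p+r.apply([0,.187,.003])-K)@n,'u,v',((p+r.apply([0,.187,.003])-K)@np.c_[u,v]*1000).round(1))
E
python3 f.py
```

```text
F tool [-0.3  1.5  0.4] M tool [ 0.69 -0.   -0.54] depth 0.0067899667401942875 u,v [-0.3  2. ]
```

Request:
jog_arm:
  targets:
    - {"translation": [0, 0.004, 0], "turn": [0, 0, 0]}
    - {"translation": [0, 0.008, 0], "turn": [0, 0, 0]}
    - {"translation": [0, 0.012, 0], "turn": [0, 0, 0]}
    - {"translation": [0, 0.016, 0], "turn": [0, 0, 0]}
    - {"translation": [0, 0.02, 0], "turn": [0, 0, 0]}
    - {"translation": [0, 0.024, 0], "turn": [0, 0, 0]}
    - {"translation": [0, 0.028, 0], "turn": [0, 0, 0]}
    - {"translation": [0, 0.032, 0], "turn": [0, 0, 0]}
    - {"translation": [0, 0.036, 0], "turn": [0, 0, 0]}
    - {"translation": [0, 0.04, 0], "turn": [0, 0, 0]}
    - {"translation": [0, 0.044, 0], "turn": [0, 0, 0]}
    - {"translation": [0, 0.048, 0], "turn": [0, 0, 0]}
    - {"translation": [0, 0.048, 0], "turn": [0, 0, 0]}

```text
time_s: 10.62
tcp_pos: [0.6351, -0.0978, 0.2493]
orientation: [-115.0, 16.9, 69.8]
force: [-0.2, 0.4, -1.9]
opening: 0.173
```

```bash
python3 f.py
```

```text
F tool [0.8 1.5 1. ] M tool [ 0.73 -0.05 -0.49] depth 0.05517335346289763 u,v [0.1 1.8]
```

Entering cleanly with no lateral force. On through the taper to the spindle tip.

Request:
jog_arm:
  targets:
    - {"translation": [0, 0.004, 0], "turn": [0, 0, 0]}
    - {"translation": [0, 0.008, 0], "turn": [0, 0, 0]}
    - {"translation": [0, 0.011, 0], "turn": [0, 0, 0]}
    - {"translation": [0, 0.014, 0], "turn": [0, 0, 0]}
    - {"translation": [0, 0.017, 0], "turn": [0, 0, 0]}
    - {"translation": [0, 0.02, 0], "turn": [0, 0, 0]}
    - {"translation": [0, 0.023, 0], "turn": [0, 0, 0]}
    - {"translation": [0, 0.026, 0], "turn": [0, 0, 0]}

```text
time_s: 11.62
tcp_pos: [0.6431, -0.1081, 0.2265]
orientation: [-115.0, 16.9, 69.8]
force: [0.3, -0.6, -2.8]
opening: 0.173
```

```bash
python3 f.py
```

```text
F tool [0.4 2.7 0.8] M tool [ 0.69 -0.02 -0.53] depth 0.08138617034407879 u,v [0.1 1.8]
```

Request:
jog_arm:
  targets:
    - {"translation": [0, 0.003, 0], "turn": [0, 0, 0]}
    - {"translation": [0, 0.006, 0], "turn": [0, 0, 0]}
    - {"translation": [0, 0.009, 0], "turn": [0, 0, 0]}
    - {"translation": [0, 0.011, 0], "turn": [0, 0, 0]}
    - {"translation": [0, 0.013, 0], "turn": [0, 0, 0]}
    - {"translation": [0, 0.015, 0], "turn": [0, 0, 0]}

```text
time_s: 12.38
tcp_pos: [0.6477, -0.114, 0.2134]
orientation: [-115.0, 16.9, 69.8]
force: [-0.1, -0.8, -2.5]
opening: 0.172
```

```bash
python3 f.py
```

```text
F tool [0.  2.5 0.9] M tool [ 0.7   0.02 -0.5 ] depth 0.0964849001062874 u,v [0.1 1.8]
```

Request:
jog_arm:
  targets:
    - {"translation": [0, 0.003, 0], "turn": [0, 0, 0]}
    - {"translation": [0, 0.006, 0], "turn": [0, 0, 0]}
    - {"translation": [0, 0.0085, 0], "turn": [0, 0, 0]}
    - {"translation": [0, 0.0095, 0], "turn": [0, 0, 0]}
    - {"translation": [0, 0.0095, 0], "turn": [0, 0, 0]}

```text
time_s: 13.0
tcp_pos: [0.6506, -0.1178, 0.2051]
orientation: [-115.0, 16.9, 69.8]
force: [-0.3, 0.6, -2.9]
opening: 0.169
```

```bash
python3 f.py; python3 - <<'E'
from h import *
print(robot.state()['joint_pos'].round(1))
E
```

```text
F tool [1.2 2.2 1.5] M tool [ 0.72  0.   -0.54] depth 0.10606398187682782 u,v [0.1 1.8]
[ 11.4  29.7 -21.5 116.5  66.9  39.1  12. ]
```

Request:
jog_arm:
  targets:
    - {"translation": [0, 0.001, 0], "turn": [0, 0, 0]}
    - {"translation": [0, 0.002, 0], "turn": [0, 0, 0]}
    - {"translation": [0, 0.003, 0], "turn": [0, 0, 0]}
    - {"translation": [0, 0.003, 0], "turn": [0, 0, 0]}

```text
time_s: 13.5
tcp_pos: [0.6516, -0.118, 0.2035]
orientation: [-115.0, 16.9, 69.8]
force: [-3.4, 2.9, 5.0]
opening: 0.174
```

```bash
python3 f.py
```

```text
F tool [ 0.  -6.5  1.6] M tool [ 1.08 -0.04 -0.16] depth 0.10782862464026671 u,v [-0.7  1.8]
```

The socket is fully down: 107.8 mm depth with bottom contact at 6.5 N. Compute turn rows about the key axis, which sits at tool z about +4.3 mm.

```bash
python3 - <<'E'
import numpy as np
cx,cz=.0004,.0043
for d in np.arange(.1,1.41,.1):
    c,s=np.cos(d),np.sin(d);print(round(d,2),round(cx-(cx*c+cz*s),4),round(cz-(-cx*s+cz*c),4))
E
```

```text
0.1 -0.0004 0.0001
0.2 -0.0008 0.0002
0.3 -0.0013 0.0003
0.4 -0.0016 0.0005
0.5 -0.002 0.0007
0.6 -0.0024 0.001
0.7 -0.0027 0.0013
0.8 -0.003 0.0016
0.9 -0.0032 0.0019
1.0 -0.0034 0.0023
1.1 -0.0036 0.0027
1.2 -0.0038 0.0031
1.3 -0.0039 0.0035
1.4 -0.0039 0.004
```

Request:
jog_arm:
  targets:
    - {"translation": [-0.0004, -0.0005, 0.0001], "turn": [0, 0.1, 0]}
    - {"translation": [-0.0008, -0.0005, 0.0002], "turn": [0, 0.2, 0]}
    - {"translation": [-0.0013, -0.0005, 0.0003], "turn": [0, 0.3, 0]}
    - {"translation": [-0.0016, -0.0005, 0.0005], "turn": [0, 0.4, 0]}
    - {"translation": [-0.002, -0.0005, 0.0007], "turn": [0, 0.5, 0]}
    - {"translation": [-0.0024, -0.0005, 0.001], "turn": [0, 0.6, 0]}
    - {"translation": [-0.0027, -0.0005, 0.0013], "turn": [0, 0.7, 0]}
    - {"translation": [-0.0027, -0.0005, 0.0013], "turn": [0, 0.7, 0]}

```text
time_s: 14.5
tcp_pos: [0.6491, -0.1197, 0.2041]
orientation: [-119.8, -2.1, 34.2]
force: [-1.7, 1.3, -0.5]
opening: 0.169
```

```bash
python3 f.py;python3 - <<'E'
from h import *
x,p,r=st();g,rg=keypose(.1);print(np.degrees((rg.inv()*r).as_rotvec()).round(1),x['opening'],x['joint_pos'].round(1))
E
```

```text
F tool [-0.7 -0.6  2. ] M tool [ 1.13 -0.24  0.25] depth 0.10725933240339734 u,v [0.3 1.3]
[-0. 40. -0.] 0.16927166005352073 [  7.6  29.  -16.1 116.9  65.3  36.3 -26.8]
```

Request:
jog_arm:
  targets:
    - {"translation": [-0.0004, 0, 0.0001], "turn": [0, 0.1, 0]}
    - {"translation": [-0.0008, 0, 0.0002], "turn": [0, 0.2, 0]}
    - {"translation": [-0.0013, 0, 0.0003], "turn": [0, 0.3, 0]}
    - {"translation": [-0.0016, 0, 0.0005], "turn": [0, 0.4, 0]}
    - {"translation": [-0.002, 0, 0.0007], "turn": [0, 0.5, 0]}
    - {"translation": [-0.0024, 0, 0.001], "turn": [0, 0.6, 0]}
    - {"translation": [-0.0027, 0, 0.0013], "turn": [0, 0.7, 0]}
    - {"translation": [-0.003, 0, 0.0016], "turn": [0, 0.8, 0]}
    - {"translation": [-0.0032, 0, 0.0019], "turn": [0, 0.88, 0]}
    - {"translation": [-0.0032, 0, 0.0019], "turn": [0, 0.88, 0]}

```text
time_s: 15.75
tcp_pos: [0.6459, -0.1199, 0.2031]
orientation: [-108.5, -23.9, -12.7]
force: [-0.6, -0.3, -1.9]
opening: 0.172
```

```bash
cat >> f.py <<'E'
g,rg=keypose(.1);print(np.degrees((rg.inv()*r).as_rotvec()).round(1),x['opening'],x['joint_pos'].round(1))
E
python3 f.py
```

```text
F tool [-1.3  1.5  0.1] M tool [ 0.54 -0.24  0.74] depth 0.10723467047600597 u,v [0.7 0.5]
[-0.  90.2 -0.1] 0.1724209322058516 [  1.9  28.4  -8.3 117.7  62.6  32.7 -75.2]
```

Still about 0.24 N m, which is friction only, so not at the stop yet. Continuing in small steps.

Request:
jog_arm:
  targets:
    - {"translation": [-0.0002, 0, 0], "turn": [0, 0.05, 0]}
    - {"translation": [-0.0004, 0, 0.0001], "turn": [0, 0.1, 0]}
    - {"translation": [-0.0006, 0, 0.0002], "turn": [0, 0.14, 0]}
    - {"translation": [-0.0006, 0, 0.0002], "turn": [0, 0.14, 0]}

```text
time_s: 16.25
tcp_pos: [0.6455, -0.1197, 0.2028]
orientation: [-104.9, -26.2, -21.0]
force: [-0.2, -0.2, -2.3]
opening: 0.167
```

```bash
python3 f.py
```

```text
F tool [-1.1  2.   0.2] M tool [ 0.34 -0.31  0.82] depth 0.10723355554047571 u,v [0.6 0.4]
[-0.  98.1 -0.1] 0.16711009724914938 [  0.9  28.3  -7.  117.8  62.1  32.1 -82.8]
```

Request:
jog_arm:
  targets:
    - {"translation": [-0.0002, 0, 0], "turn": [0, 0.05, 0]}
    - {"translation": [-0.0004, 0, 0.0001], "turn": [0, 0.1, 0]}
    - {"translation": [-0.0004, 0, 0.0001], "turn": [0, 0.1, 0]}

```text
time_s: 16.62
tcp_pos: [0.6453, -0.1193, 0.2026]
orientation: [-102.2, -27.5, -27.0]
force: [0.0, 0.8, -0.9]
opening: 0.169
```

```bash
python3 f.py; python3 - <<'E'
from h import *
s=snap('scene','t1.png')['color'][190:280,180:300];t=snap('top','t2.png')['color'][100:190,320:420]
cv2.imwrite('pics/t.png',np.hstack([cv2.resize(s,(400,400),interpolation=2),cv2.resize(t,(400,400),interpolation=2)]))
E
```

```text
F tool [-0.7  0.5  0.8] M tool [ 0.23 -0.61  0.84] depth 0.107214269625719 u,v [0.4 0.2]
[-0.000e+00  1.036e+02 -1.000e-01] 0.1691611196341541 [ 1.000e-01  2.830e+01 -6.000e+00  1.178e+02  6.170e+01  3.160e+01
 -8.810e+01]
```

View pics/t.png

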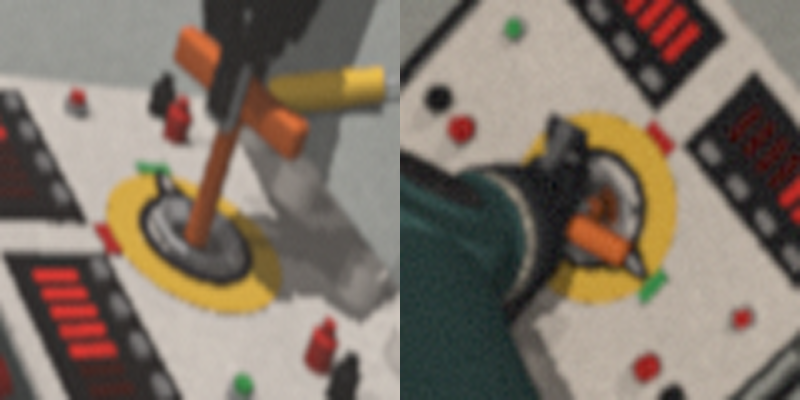

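The pointer is on the green mark in both views (crops (165,180) and (640,265)), and torque rose to 0.61 N m at the stop. I relax 5° within the play and draw the key out.

Request:
jog_arm:
  targets:
    - {"translation": [0.0002, 0, 0], "turn": [0, -0.04, 0]}
    - {"translation": [0.0004, 0, 0], "turn": [0, -0.085, 0]}
    - {"translation": [0.0004, -0.006, 0], "turn": [0, -0.085, 0]}
    - {"translation": [0.0004, -0.012, 0], "turn": [0, -0.085, 0]}
    - {"translation": [0.0004, -0.02, 0], "turn": [0, -0.085, 0]}
    - {"translation": [0.0004, -0.03, 0], "turn": [0, -0.085, 0]}
    - {"translation": [0.0004, -0.04, 0], "turn": [0, -0.085, 0]}
    - {"translation": [0.0004, -0.05, 0], "turn": [0, -0.085, 0]}
    - {"translation": [0.0004, -0.065, 0], "turn": [0, -0.085, 0]}
    - {"translation": [0.0004, -0.08, 0], "turn": [0, -0.085, 0]}
    - {"translation": [0.0004, -0.1, 0], "turn": [0, -0.085, 0]}
    - {"translation": [0.0004, -0.12, 0], "turn": [0, -0.085, 0]}
    - {"translation": [0.0004, -0.145, 0], "turn": [0, -0.085, 0]}
    - {"translation": [0.0004, -0.17, 0], "turn": [0, -0.085, 0]}
    - {"translation": [0.0004, -0.2, 0], "turn": [0, -0.085, 0]}
    - {"translation": [0.0004, -0.23, 0], "turn": [0, -0.085, 0]}
    - {"translation": [0.0004, -0.23, 0], "turn": [0, -0.085, 0]}

```text
time_s: 18.85
tcp_pos: [0.5758, -0.0269, 0.4052]
orientation: [-104.4, -26.7, -21.7]
force: [0.2, 0.2, -2.6]
opening: 0.172
```

```bash
python3 f.py; python3 - <<'E'
from h import *
from key import keyfit
keyfit('e1')
x,p,r=st();print(p)
# stand return with same tool orientation as grasp
rows([([.4608,.2637,.41],tool([0,0,-1],[0,1,0]),1)])
rg=tool([0,0,-1],[.5,.866,0])
rows([([.4608,.2637,.41],rg,1)])
E
```

```text
F tool [-1.1  2.3  0.9] M tool [0.44 0.02 0.76] depth -0.12607569026097779 u,v [-2.2  1.1]
[-0.1 98.8 -0.5] 0.17205414320781487 [ -1.    9.7 -16.8 113.   39.6  53.  -65.6]
scene shank 431 axis x,z mm [-1.   2.2] ymax 0.1859
scene barrel 250 axis x,z mm [-0.9  2.8] ymax 0.1859
top shank 78 axis x,z mm [-0.9  2.2] ymax 0.1861
top barrel 61 axis x,z mm [-1.1  2.6] ymax 0.1861
[ 0.57441199 -0.02980394  0.40118838]
{'t': [-0.1883, -0.158, 0.1967], 'turn': [0.616, -1.959, 0.057], 'n_min': np.float64(11.0)}
{'t': [-0.1883, -0.158, 0.1967], 'turn': [0.536, -1.451, 0.198], 'n_min': np.float64(8.4)}
```

```bash
python3 - <<'E'
from h import *
x,p,r=st();g=np.array([.4625,.264,.41]);rg=tool([0,0,-1],[0,1,0])
d=(r.inv()*rg).as_rotvec();t=r.inv().apply(g-p);print(t,d)
for i in range(1,14):print((t*i/13).round(3).tolist(),(d*i/13).round(3).tolist())
E
```

```text
[-0.18701792 -0.15756474  0.19778864] [ 0.61611019 -1.95860354  0.05695226]
[-0.014, -0.012, 0.015] [0.047, -0.151, 0.004]
[-0.029, -0.024, 0.03] [0.095, -0.301, 0.009]
[-0.043, -0.036, 0.046] [0.142, -0.452, 0.013]
[-0.058, -0.048, 0.061] [0.19, -0.603, 0.018]
[-0.072, -0.061, 0.076] [0.237, -0.753, 0.022]
[-0.086, -0.073, 0.091] [0.284, -0.904, 0.026]
[-0.101, -0.085, 0.107] [0.332, -1.055, 0.031]
[-0.115, -0.097, 0.122] [0.379, -1.205, 0.035]
[-0.129, -0.109, 0.137] [0.427, -1.356, 0.039]
[-0.144, -0.121, 0.152] [0.474, -1.507, 0.044]
[-0.158, -0.133, 0.167] [0.521, -1.657, 0.048]
[-0.173, -0.145, 0.183] [0.569, -1.808, 0.053]
[-0.187, -0.158, 0.198] [0.616, -1.959, 0.057]
```

Request:
jog_arm:
  targets:
    - {"translation": [-0.014, -0.012, 0.015], "turn": [0.047, -0.151, 0.004]}
    - {"translation": [-0.029, -0.024, 0.03], "turn": [0.095, -0.301, 0.009]}
    - {"translation": [-0.043, -0.036, 0.046], "turn": [0.142, -0.452, 0.013]}
    - {"translation": [-0.058, -0.048, 0.061], "turn": [0.19, -0.603, 0.018]}
    - {"translation": [-0.072, -0.061, 0.076], "turn": [0.237, -0.753, 0.022]}
    - {"translation": [-0.086, -0.073, 0.091], "turn": [0.284, -0.904, 0.026]}
    - {"translation": [-0.101, -0.085, 0.107], "turn": [0.332, -1.055, 0.031]}
    - {"translation": [-0.115, -0.097, 0.122], "turn": [0.379, -1.205, 0.035]}
    - {"translation": [-0.129, -0.109, 0.137], "turn": [0.427, -1.356, 0.039]}
    - {"translation": [-0.144, -0.121, 0.152], "turn": [0.474, -1.507, 0.044]}
    - {"translation": [-0.158, -0.133, 0.167], "turn": [0.521, -1.657, 0.048]}
    - {"translation": [-0.173, -0.145, 0.183], "turn": [0.569, -1.808, 0.053]}
    - {"translation": [-0.187, -0.158, 0.198], "turn": [0.616, -1.959, 0.057]}
    - {"translation": [-0.187, -0.158, 0.198], "turn": [0.616, -1.959, 0.057]}
    - {"translation": [-0.187, -0.158, 0.198], "turn": [0.616, -1.959, 0.057]}

```text
time_s: 20.88
tcp_pos: [0.463, 0.2625, 0.4092]
orientation: [-89.9, 0.1, 89.8]
force: [-0.4, -0.7, -1.2]
opening: 0.173
```

```bash
python3 - <<'E'
from h import *
from key import keyfit
keyfit('s1')
s=np.load('pics/s1_scene.png.npz');P=pts(s);d=np.linalg.norm(P[...,:2]-[.46,.264],axis=-1);m=(d<.06)&(abs(P[...,2]-.104)<.004);print('rim scene',m.sum(),cv2.minAreaRect((P[m][:,:2]*1000).astype(np.float32)))
# pointer check in scene
rows([([.4625,.264,.40],tool([0,0,-1],[0,1,0]),1),([.4625,.264,.198],tool([0,0,-1],[0,1,0]),1)])
x,p,r=st();print(p,x['orientation'])
E
```

```text
scene shank 319 axis x,z mm [-0.1  4.1] ymax 0.1869
scene barrel 172 axis x,z mm [-0.2  4.5] ymax 0.1869
top shank 15 axis x,z mm [0.6 1.8] ymax 0.1853
top barrel 35 axis x,z mm [0.5 2.2] ymax 0.1853
rim scene 119 ((460.3157043457031, 264.345703125), (50.109291076660156, 49.396854400634766), 60.4166145324707)
{'t': [0.0011, 0.0099, 0.0003], 'turn': [-0.0, -0.002, -0.002], 'n_min': np.float64(0.2)}
{'t': [0.0015, 0.2119, 0.0003], 'turn': [-0.0, -0.002, -0.002], 'n_min': np.float64(3.2)}
[0.46276359 0.2628731  0.40990531] [-89.99628748   0.09300812  89.87072161]
```

Request:
jog_arm:
  targets:
    - {"translation": [0.0013, 0.03, -0.0005], "turn": [0, 0, 0]}
    - {"translation": [0.0015, 0.06, -0.0005], "turn": [0, 0, 0]}
    - {"translation": [0.0015, 0.085, -0.0005], "turn": [0, 0, 0]}
    - {"translation": [0.0015, 0.1, -0.0005], "turn": [0, 0, 0]}
    - {"translation": [0.0015, 0.11, -0.0005], "turn": [0, 0, 0]}
    - {"translation": [0.0015, 0.117, -0.0005], "turn": [0, 0, 0]}
    - {"translation": [0.0015, 0.124, -0.0005], "turn": [0, 0, 0]}
    - {"translation": [0.0015, 0.131, -0.0005], "turn": [0, 0, 0]}
    - {"translation": [0.0015, 0.138, -0.0005], "turn": [0, 0, 0]}
    - {"translation": [0.0015, 0.145, -0.0005], "turn": [0, 0, 0]}

```text
time_s: 22.28
tcp_pos: [0.4633, 0.2642, 0.2645]
orientation: [-90.0, 0.1, 89.9]
force: [-0.2, -0.2, -2.1]
opening: 0.172
```

Inside the tube with no contact force (mouth at about 0.077, below the 0.105 rim).

Request:
jog_arm:
  targets:
    - {"translation": [0, 0.01, 0], "turn": [0, 0, 0]}
    - {"translation": [0, 0.02, 0], "turn": [0, 0, 0]}
    - {"translation": [0, 0.03, 0], "turn": [0, 0, 0]}
    - {"translation": [0, 0.04, 0], "turn": [0, 0, 0]}
    - {"translation": [0, 0.05, 0], "turn": [0, 0, 0]}
    - {"translation": [0, 0.057, 0], "turn": [0, 0, 0]}
    - {"translation": [0, 0.062, 0], "turn": [0, 0, 0]}
    - {"translation": [0, 0.065, 0], "turn": [0, 0, 0]}
    - {"translation": [0, 0.067, 0], "turn": [0, 0, 0]}
    - {"translation": [0, 0.067, 0], "turn": [0, 0, 0]}

```text
time_s: 23.52
tcp_pos: [0.4634, 0.2641, 0.1976]
orientation: [-90.0, 0.1, 89.9]
force: [0.2, 0.8, -3.0]
opening: 0.171
```

Request:
jog_arm:
  targets:
    - {"translation": [0, 0.0008, 0], "turn": [0, 0, 0]}
    - {"translation": [0, 0.0012, 0], "turn": [0, 0, 0]}

```text
time_s: 23.78
tcp_pos: [0.4638, 0.2645, 0.1971]
orientation: [-90.1, 0.1, 89.9]
force: [-0.4, -0.2, 4.9]
opening: 0.172
```

Request:
jog_arm:
  targets:
    - {"translation": [0, 0, 0], "turn": [0, 0, 0]}
    - {"translation": [0, 0, 0], "turn": [0, 0, 0]}
    - {"translation": [0, 0, 0], "turn": [0, 0, 0]}
    - {"translation": [0, 0, 0], "turn": [0, 0, 0]}
    - {"translation": [0, 0, 0], "turn": [0, 0, 0]}
    - {"translation": [0, 0, 0], "turn": [0, 0, 0]}
    - {"translation": [0, 0, 0], "turn": [0, 0, 0]}
    - {"translation": [0, 0, 0], "turn": [0, 0, 0]}
  claw: 0

```text
time_s: 24.78
tcp_pos: [0.4638, 0.2645, 0.1971]
orientation: [-90.1, 0.1, 89.9]
force: [0.1, -0.7, 0.3]
opening: 1.005
```

Request:
jog_arm:
  targets:
    - {"translation": [0, -0.015, 0], "turn": [0, 0, 0]}
    - {"translation": [0, -0.04, 0], "turn": [0, 0, 0]}
    - {"translation": [0, -0.08, 0], "turn": [0, 0, 0]}
    - {"translation": [0, -0.12, 0], "turn": [0, 0, 0]}
    - {"translation": [0, -0.16, 0], "turn": [0, 0, 0]}
    - {"translation": [0, -0.2, 0], "turn": [0, 0, 0]}
    - {"translation": [0, -0.2, 0], "turn": [0, 0, 0]}
    - {"translation": [0, -0.2, 0], "turn": [0, 0, 0]}

```text
time_s: 25.78
tcp_pos: [0.4631, 0.2644, 0.3972]
orientation: [-90.1, 0.1, 89.9]
force: [-0.3, -0.3, -0.6]
opening: 0.998
```

```bash
python3 - <<'E'
from h import *
s=snap('scene','z.png')
P=pts(s);hsv=cv2.cvtColor(s['color'],cv2.COLOR_BGR2HSV)
m=(hsv[...,0]>3)&(hsv[...,0]<18)&(hsv[...,1]>150)&(P[...,2]>.12)&(P[...,2]<.25)&(np.linalg.norm(P[...,:2]-[.46,.264],axis=-1)<.08)
q=P[m];print(len(q),np.percentile(q[:,2],[2,50,98]))
for a,b in((.12,.15),(.15,.185),(.195,.22)):print(a,q[(q[:,2]>a)&(q[:,2]<b)].mean(0).round(4))
E
```

```text
219 [0.1246075  0.20737909 0.21085725]
0.12 [0.4672 0.2625 0.1343]
0.15 [0.4665 0.2626 0.1636]
0.195 [0.4753 0.2623 0.2074]
```

View pics/z.png

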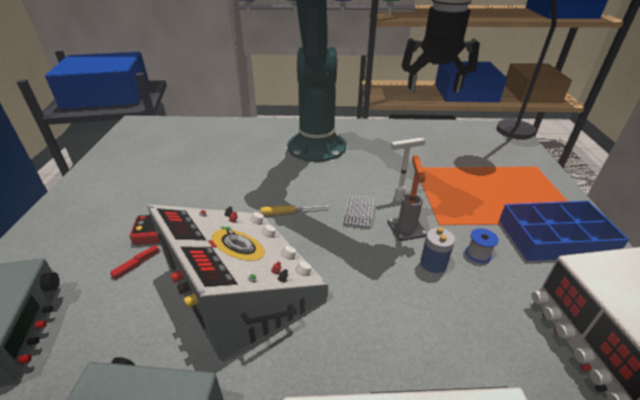

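The key stands upright in its stand (415,190), the gripper is clear and the bystanders have not moved. One close look at the pointer.

```bash
python3 - <<'E'
from h import *
t=snap('top','z2.png')['color'][100:190,320:420];s=cv2.imread('pics/z.png')[205:275,190:280]
cv2.imwrite('pics/zc.png',np.hstack([cv2.resize(s,(400,400),interpolation=2),cv2.resize(t,(400,400),interpolation=2)]))
a=cv2.imread('pics/scene0.png').astype(int);b=cv2.imread('pics/z.png')
E
```

```text
(no output)
```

View pics/zc.png

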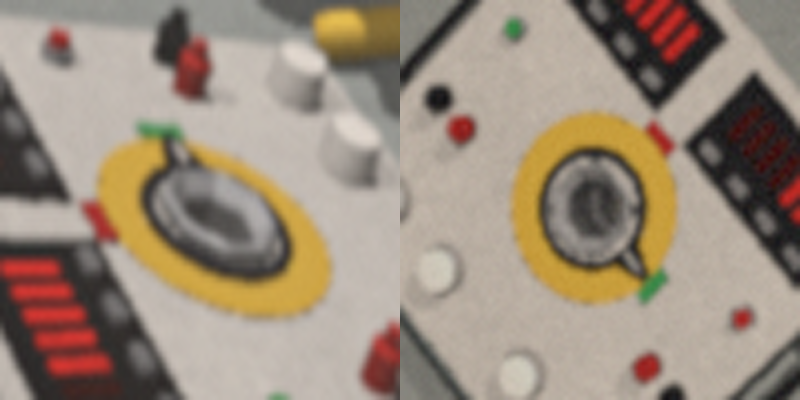

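The pointer is centred on the green mark in both views (left (175,145), right (640,270)).

```bash
python3 -c "
from rig import robot
print(robot.sign_off())"
```

```text
the job is handed in; nothing more can be done
None
```

The isolator is turned to OFF and the orange key is back in its stand. The job is handed in at about 26 s of the 72 s allowed; no verdict was reported.

**What I did**
- **Measuring:** I found the key, stand and keyway with the fixed cameras. I read the spindle's flats (about 36° off the fascia axes) with the wrist camera looking down the keyway.
- **Lowering:** I gripped the key by its T-bar and lowered it already lined up with the flats. It went over the spindle without catching and touched bottom at about 107 mm.
- **Turning:** I turned it clockwise until the stop was felt. Torque rose from about 0.25 to 0.6 N m with the key at about 104°, which includes the play.
- **Returning:** I backed off 5° within the play, drew the key out, set it down in the stand and let go.

**Last checks**
- **Pointer:** it is on the green mark in both fixed-camera views, within about 2° by eye in the top view.
- **Key:** it stands upright in the tube with its bar top at about 0.209 m, as at the start. The gripper is open and about 0.2 m above it.
- **Bystanders:** they look unmoved in the final scene picture. I judged this by eye and did not measure it.
- **Disagreement:** the cameras differed by about 2 mm on the keyway's position, and by 2 to 3 mm on where the key sat in the grip. I settled on values between them, and side forces stayed at about 2 N or less while lowering and turning.

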